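# Find the jammed extraction gate by feel

## Robot

A 6-joint arm with a two-finger parallel gripper is mounted at the origin on a cart in front of the work surface, level with it; the furniture and walls round the work are solid. World frame = base frame: x ahead of the robot, y to its left, z up, the work surface at z = 0. Lengths are in m, angles in rad, forces in N, time in s.
With the tool pointing down it reaches from about 0.25 to 0.8 m from the base axis. Payload 8.5 kg.
Tool frame: the origin (TCP) lies midway between the tips of the shut fingers; the grasp point (between the pads) lies 19 mm behind it; z points along the fingers, y is the line along which they close (so a half turn about z gives the same grasp; the last joint's range is limited). The gripper opens to 85 mm and grips with 20 to 120 N. Pads are 22 mm wide; open, the fingers measure 114 mm over their backs; the gripper's body (76 mm by 85 mm) begins 54 mm behind the grasp point. The pads swing forward as they close: fully open they stand 13 mm farther back than shut.
Start: joints at [1.234, 0.238, -0.013, 1.319, 0, 1.571], TCP at [0.173, 0.495, 0.231] pointing down, gripper open.
Joint ranges: [-2.66, 2.66], [-1.03, 1.9], [-1.14, 1.46], [-1.82, 2.27], [-1.45, 1.34], [-3.14, 3.14]. Speed limits (rad/s): [2.22, 2.22, 2.79, 3.14, 3.14, 3.14].

## Interface

Orientations are given as [roll, pitch, yaw] about the fixed x, y, z axes, in that order (R = Rz(yaw) Ry(pitch) Rx(roll)).
In Python, from workcell import ctrl, optics, workorder gives the robot as it stands.
- The arm moves only by the tool move_arm, never from a script. Its argument "rows" is a list of rows, each a list of 7 numbers: the shift along the tool's x, y, z in units of 40 mm (1.0 is 40 mm), then the turn, a rotation vector about the tool's x, y, z in units of 6 degrees (1.0 is 6 degrees), then the opening, from 0 (shut) to 1 (fully open). A call has 1 to 10 rows; each row is the pose to reach, as a shift and turn from the pose commanded when the call began, along the tool's axes at that moment; what a row does not reach only later rows make up. A row lasts 1/10 s, in which the tool goes at most 50 mm and 8.59 degrees, less where a joint would pass 70% of its speed; a pose out of reach is approached as far as the arm can. A call with a gripper value outside its range is refused whole. The fingers move at their own pace and stop on an object; "squeeze" is the grip in N (left out, the last holds). Time passes only in rows, so rows that repeat a pose let the fingers close. It gives the time, the measured TCP pose, the force, the opening and the grip force at its end, in the units of the state.
- ctrl.sense(): the state, without advancing time (a new reading comes with each control period).
- optics.capture(name): name is "scene" or "side" or "wrist"; returns the picture (400x640x3 uint8, blue, green, red); there is no depth.
- optics.calibration(name): a dict with "fx", "fy", "cx", "cy" (pixels), "xyz" and "orientation" of the camera in the world. Camera axes: x right, y down, z forward; pixel columns grow to the right and rows downward; lengths in m; the calibration is good to about 2 mm. The wrist camera is an equidistant fisheye: a pixel r from the principal point sees the ray r / f radians off the axis. A picture is of the moment at which its call begins: read the wrist's pose just before it. calibration takes no time and is no camera call; for the wrist camera it gives the pose at the moment of the call.
- workorder.close_job(): hands the job in; it is judged then, once.
The state is a dict: "time_s": time; "joint_pos": joint angles; "dq": joint speeds; "effort": joint torques, N m; "eef_pos": TCP position; "eef_rot": TCP orientation; "contact_force": force on the tool from outside, world axes, zero at the start; "moment": the same for the moment, N m; "gripper_width": finger opening in m; "gripper_force": force on a finger pad.
Only numpy, scipy, OpenCV 4.12 (cv2) and the standard library are available. Lean on these libraries where they do the work, as an engineer would, in place of code of your own. Each camera call takes 0.05 s, during which the arm holds its last target. There are 200 camera calls.

## Task

A wood chip is jammed out of sight in one of the two gates of the dust-extraction manifold on the table, each worked by a lever with a red handle. Push the left lever and then the right one slowly from shut toward open with the fingertips, feeling for the one that binds; keep every push gentle (never more than about 15 N), so do not grip the handles, which presses too hard, and do not force the lever that binds. Leave the gate that swings freely fully open and push the one that binds back fully shut, and do not disturb the other things on the table.

Things in the scene. Friction and masses are not known exactly. Their poses are not given: they have to be found in the camera images.
- manifold: fixed dust manifold: plywood base 190x280 mm, grey collecting box at the back (95 mm high), two metal ducts 76 mm across with black end caps lying along its x, 160 mm apart. Origin at the underside, midway between the two spindles; +x from end caps to box, +y from right duct to left duct, z up. Carries both levers; the chip is hidden inside a duct.
- lever_left (a joint): left gate's lever angle, rad: 0 = shut stop (lever across the duct, pointing to the manifold's +y), 1.57 = open stop (along the duct, pointing to -x, toward the black end cap); opening turns it counter-clockwise from above. Starts at 0 to 0.2. Free gate: even friction, about 1.5 N at the handle, all the way. It stays where it is left.
- lever_right (a joint): right gate's lever angle, as for the left one. One of the two, not always the same, is jammed: it turns as lightly up to some angle between 0.4 and 0.7, from there its resistance climbs by 1 to 4 N for each further mm of handle travel. Let go, it eases back a little, to about where the binding began.
- left_hinge (a point): point on the vertical spindle axis of the left gate lever, 134 mm above the table. The left gate is the one at the manifold's +y side (left as the robot sees it; the left one is also the nearer).
- left_handle (a point): on the axis of the left lever's handle, a red upright round post 20 mm across that stands from 109 to 164 mm above the table, 75 mm from the spindle; the point is 134 mm above the table. Under it the flat steel lever reaches 109 mm height, the spindle nut 116 mm; nothing else on the manifold is higher.
- right_hinge (a point): point on the vertical spindle axis of the right gate lever, 134 mm above the table. The right gate is the one at the manifold's -y side (right as the robot sees it; the left one is also the nearer).
- right_handle (a point): on the axis of the right lever's handle, a red upright round post 20 mm across that stands from 109 to 164 mm above the table, 75 mm from the spindle; the point is 134 mm above the table. Under it the flat steel lever reaches 109 mm height, the spindle nut 116 mm; nothing else on the manifold is higher.
- sanding_block: cork-brown sanding block, 51x78x30 mm; a bystander, origin at the centre of its underside
- piece_d: pale yellow wood block, 60x90x40 mm; a bystander, origin at the centre of its underside
- block_plane: small metal block plane, 52x165x56 mm; a bystander, origin at the centre of its underside
- piece_c: flat reddish off-cut, 25x160x12 mm; a bystander, origin at the centre of its underside
- pencil: red carpenter's pencil, 8x169x7 mm; a bystander, origin at the centre of its underside

How it is judged:
On the way, in this order (a step that is already met when the one before it is completed fails the run):
1. the left lever is swung well away from shut (past 0.35 rad) while the right one is still near shut (value of joint lever_left above 0.35 rad and value of joint lever_right below 0.3 rad), for 0.1 s.
2. then the right lever is swung well away from shut (past 0.35 rad) (value of joint lever_right above 0.35 rad), for 0.1 s.
At the end, for the whole second after the job is handed in: the lever that swings freely stands fully open (past 1.38 rad of 1.57), the lever that binds is back shut (under 0.12 rad), both at rest. The lever that binds cannot be brought to 1.38 rad within the force limit (((value of joint lever_left above 1.38 rad and value of joint lever_right below 0.12 rad) or (value of joint lever_right above 1.38 rad and value of joint lever_left below 0.12 rad)) and velocity of joint lever_left between -0.05 and 0.05 rad/s and velocity of joint lever_right between -0.05 and 0.05 rad/s); the robot touches nothing.
It fails at once if the fingers or arm bear on the manifold or its levers with more than 18 N (contact force between any of the fingers, the arm and manifold above 18 N).
It fails at once if a bystander is moved by more than 25 mm (distance of any of sanding_block, piece_d, block_plane, piece_c, pencil from where it was at the start of the episode above 0.025 m).
It also fails if it takes over 64 s, if anything falls off the work surface, if the arm or the gripper's body presses on something with over 40 N, if the wrist force passes 120 N, or if a joint passes its speed limit or range.

## Working session

There is one attempt and no reset: what is moved stays moved. The work goes in short steps, Python scripts to look and compute and a tool call to move; the robot and the scene stay as the last step left them, time stands still between calls to the robot, and variables do not carry over. Pictures are saved under pics/ and viewed, at most 10 in all, crops included, and the job is handed in when it is done.

Besides the shell and the picture viewer there is one more tool, called after ">>>" as a command line: name --pt "numbers of a row" for each row, then --argument value for the rest. move_arm: Moves the arm, as the interface text tells. Its arguments: {"type":"object","properties":{"rows":{"type":"array","items":{"type":"array","items":{"type":"number"}}},"squeeze":{"type":"number"}},"required":["rows"]}

```bash
mkdir -p pics
cat > h.py <<'E'
import numpy as np, cv2
from scipy.spatial.transform import Rotation as R
from workcell import ctrl, optics, workorder
def ray(c,u,v):
    d=np.array([(u-c['cx'])/c['fx'],(v-c['cy'])/c['fy'],1.0])
    Rm=R.from_euler('xyz',c['orientation']).as_matrix() if np.size(c['orientation'])==3 else np.array(c['orientation'])
    return np.array(c['xyz']),Rm@d/np.linalg.norm(d)
def onz(c,u,v,z):
    o,d=ray(c,u,v); return o+d*(z-o[2])/d[2]
def redblobs(im,amin=60):
    h=cv2.cvtColor(im,cv2.COLOR_BGR2HSV)
    m=(((h[...,0]<8)|(h[...,0]>172))&(h[...,1]>150)&(h[...,2]>70)).astype(np.uint8)
    n,l,s,ce=cv2.connectedComponentsWithStats(m)
    return [(s[i].tolist(),ce[i].round(1).tolist()) for i in range(1,n) if s[i][4]>amin]
E
python3 - <<'E'
from h import *
s=ctrl.sense(); print({k:np.round(v,3).tolist() for k,v in s.items()})
ims=[]
for n in('scene','side'):
    im=optics.capture(n); cv2.imwrite(f'pics/{n}0.png',im); c=optics.calibration(n); print(n,c); print(redblobs(im))
E
```

```text
{'time_s': 0.0, 'joint_pos': [1.234, 0.239, -0.014, 1.319, -0.0, 1.571], 'dq': [0.001, 0.0, 0.001, 0.0, -0.0, -0.001], 'effort': [0.0, -53.878, 34.644, 0.018, -0.0, 0.0], 'eef_pos': [0.173, 0.495, 0.231], 'eef_rot': [-3.14, 0.0, 2.805], 'contact_force': [-0.592, -0.399, -0.389], 'moment': [0.037, 0.043, -0.034], 'gripper_force': 0.0, 'gripper_width': 0.086}
scene {'fx': 476.39115108312853, 'fy': 476.39115108312853, 'cx': 315.5708078743953, 'cy': 198.55379050328017, 'xyz': array([-0.11265727, -0.70555322,  0.51564976]), 'orientation': array([-2.0269734 ,  0.00437824, -0.88918628])}
[([238, 144, 8, 24, 149], [241.7, 155.2]), ([310, 144, 8, 25, 167], [313.7, 154.7]), ([323, 278, 36, 16, 77], [341.2, 285.3])]
side {'fx': 437.89953640219835, 'fy': 437.89953640219835, 'cx': 326.0862930254016, 'cy': 197.47013398386255, 'xyz': array([ 0.59433053, -1.20586839,  0.53380682]), 'orientation': array([-1.97546815,  0.01111851,  0.05804632])}
[([335, 145, 6, 19, 110], [337.5, 154.0]), ([368, 159, 8, 21, 120], [371.2, 168.3])]
```

View pics/scene0.png

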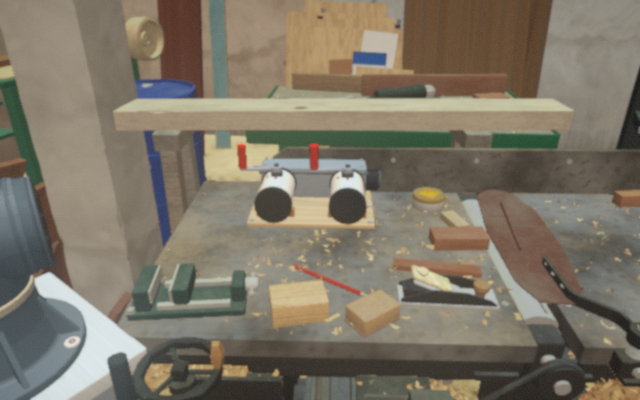

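View pics/side0.png

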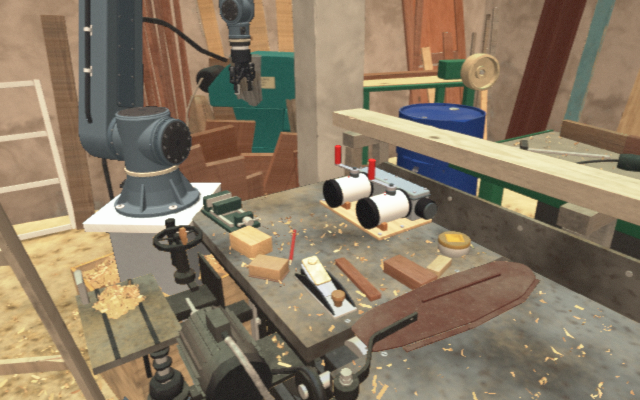

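The scene view shows the manifold with its caps facing the camera, at (272,200) and (347,203). The red handles are at (242,155) and (314,155), and a plank stands behind them at row 115. In the side view the handles are at (337,154) and (371,168), with the plank running behind and to the right. Next I triangulate.

Run:
```python
from h import *
c1=optics.calibration('scene');c2=optics.calibration('side')
def tri(a,b):
    o1,d1=ray(c1,*a);o2,d2=ray(c2,*b)
    t=np.linalg.lstsq(np.c_[d1,-d2],o2-o1,rcond=None)[0]
    p,q=o1+t[0]*d1,o2+t[1]*d2
    return ((p+q)/2).round(4),round(np.linalg.norm(p-q)*1e3,1)
def tb(n,f=None):
    im=cv2.imread(f'pics/{n}0.png');r=redblobs(im)[:2];return im,r
(a,ra),(b,rb)=tb('scene'),tb('side')
print('L',tri(ra[0][1],rb[0][1])); print('R',tri(ra[1][1],rb[1][1]))
for i in (0,1):
  for nm,f in(('top',0),('bot',1)):
    g=lambda r:(r[0][0]+r[0][2]/2-.5,r[0][1]+f*r[0][3]-.5)
    print(i,nm,tri(g(ra[i]),g(rb[i])))
# black caps
for n,im,roi in(('scene',a,(240,150,160,85)),('side',b,(310,165,130,75))):
    x,y,w,h=roi;m=(im[y:y+h,x:x+w].max(2)<50).astype(np.uint8)
    k,l,s,ce=cv2.connectedComponentsWithStats(m)
    print(n,[(s[i].tolist(),(ce[i]+[x,y]).round(1).tolist()) for i in range(1,k) if s[i][4]>60])
for n,im,roi in(('A',a,(220,90,190,145)),('B',b,(300,100,190,145))):
    x,y,w,h=roi; cv2.imwrite(f'pics/c{n}.png',cv2.resize(im[y:y+h,x:x+w],None,fx=4,fy=4,interpolation=cv2.INTER_CUBIC))
v=np.vstack([cv2.resize(cv2.imread(f'pics/c{n}.png'),(393,300)) for n in 'AB'])
A,B=[cv2.resize(cv2.imread(f'pics/c{n}.png'),(400,305)) for n in 'AB']
cv2.imwrite('pics/ab.png',np.hstack([A,B]))
```

```text
L (array([0.5513, 0.0458, 0.1381]), np.float64(0.3))
R (array([ 0.6469, -0.082 ,  0.1399]), np.float64(1.8))
0 top (array([0.5512, 0.0435, 0.1671]), np.float64(2.4))
0 bot (array([0.5512, 0.0496, 0.1074]), np.float64(0.5))
1 top (array([ 0.6468, -0.0816,  0.1667]), np.float64(0.1))
1 bot (array([ 0.6487, -0.0796,  0.1063]), np.float64(1.1))
scene []
side [([13, 16, 19, 26, 353], [332.0, 194.0]), ([47, 34, 22, 29, 466], [366.9, 213.8]), ([105, 34, 20, 19, 145], [421.0, 207.4])]
```

View pics/ab.png

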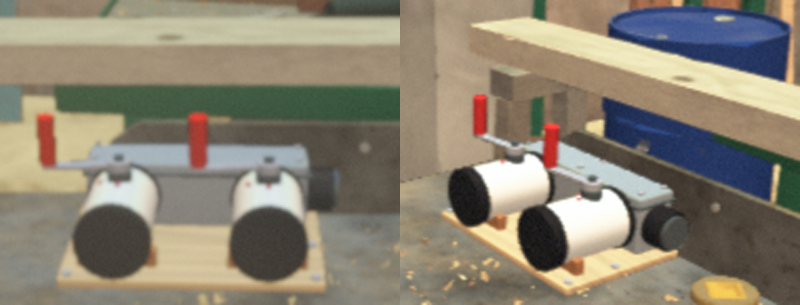

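Run:
```python
from h import *
c1=optics.calibration('scene');c2=optics.calibration('side')
def tri(a,b):
    o1,d1=ray(c1,*a);o2,d2=ray(c2,*b)
    t=np.linalg.lstsq(np.c_[d1,-d2],o2-o1,rcond=None)[0]
    p,q=o1+t[0]*d1,o2+t[1]*d2
    return (p+q)/2,round(np.linalg.norm(p-q)*1e3,1)
L=tri((277,165.1),(354.6,169.4));Rr=tri((347.8,166.5),(391.7,185.5))
print('nuts',L,Rr)
for p,q in(((277,165.1),(354.6,169.4)),((347.8,166.5),(391.7,185.5))): print(onz(c1,*p,.114),onz(c2,*q,.114))
hl=np.array([.5515,.0455]);hr=np.array([.6475,-.082])
l,r=L[0][:2],Rr[0][:2]
y=(l-r)/np.linalg.norm(l-r);print('sep',np.linalg.norm(l-r),'yaw of +y deg',np.degrees(np.arctan2(y[1],y[0])))
for h,s in((hl,l),(hr,r)):
    d=h-s;print(np.linalg.norm(d),np.degrees(np.arctan2(d[1],d[0])))
print('handle sep',hl-hr,np.linalg.norm(hl-hr))
print('plank end', tri((116,129),(335,122)),tri((116,108),(335,111)))
# plank front bottom edge: scene line (116,129)-(570,130) ; intersect with side pixel
```

```text
nuts (array([ 0.60272085, -0.01152922,  0.11144814]), np.float64(2.0)) (array([ 0.69857617, -0.13776504,  0.11111577]), np.float64(1.1))
[ 0.59998964 -0.01405476  0.114     ] [ 0.60245496 -0.02158576  0.114     ]
[ 0.69162235 -0.1427386   0.114     ] [ 0.6981188  -0.14353803  0.114     ]
sep 0.15850465439926695 yaw of +y deg 127.21068759410336
0.07665446617961823 131.92862504490867
0.07562086366295091 132.48710825878138
handle sep [-0.096   0.1275] 0.15960028195463816
plank end (array([0.52403893, 0.52509727, 0.11518191]), np.float64(10.6)) (array([0.5259658 , 0.50704344, 0.17008653]), np.float64(2.9))
```

Both handle points and the radius of about 75 mm agree with the text. Hinge L is at (0.6025, -0.0115), hinge R at (0.6985, -0.138), and both levers start near 0.08 rad. The plan is to straddle each post loosely with tool y along the opening tangent and push with one finger.

```bash
cat >> h.py <<'E'
H={'L':np.array([.6025,-.0115]),'R':np.array([.6985,-.138])}
Y0=127.1
def pose(side,th,z,back=0.,r=.075):
    "TCP (x,y,z,yaw deg) with post centred at lever angle th; back = shift along opening tangent"
    f=np.radians(Y0)+th; u=np.array([np.cos(f),np.sin(f)]);t=np.array([-u[1],u[0]])
    return [*(H[side]+r*u+back*t),z,Y0+np.degrees(th)-180]
def row(p,base=None):
    s=ctrl.sense()
    p0,R0=(s['eef_pos'],R.from_euler('xyz',s['eef_rot'])) if base is None else (base[:3],R.from_euler('xyz',[180,0,base[3]],degrees=True))
    R1=R.from_euler('xyz',[180,0,p[3]],degrees=True)
    d=R0.inv().apply(np.array(p[:3])-p0)/.04
    w=np.degrees((R0.inv()*R1).as_rotvec())/6
    return np.round(np.r_[d,w],2).tolist()
def st():
    s=ctrl.sense();print(round(s['time_s'],2),np.round(s['eef_pos'],4),np.degrees(s['eef_rot']).round(1),np.round(s['contact_force'],2),round(s['gripper_width'],4))
E
python3 - <<'E'
from h import *
a=pose('L',.08,.225);print(a)
s=ctrl.sense();p0=s['eef_pos']
b=[*p0,160.7]
for f in (1/3,2/3,1):
    q=[*(p0+(np.array(a[:3])-p0)*f),160.7-(160.7-a[3])*f]
    print(row(q,b)); b=q
E
```

```text
[np.float64(0.5526236929730001), np.float64(0.04451208795740824), 0.225, np.float64(-48.31633763895343)]
[-4.22, -2.5, 0.05, 0.0, -0.0, 11.61]
[-3.81, 3.09, 0.05, 0.0, -0.0, 11.61]
[1.58, 4.65, 0.05, 0.0, -0.0, 11.61]
```

>>> move_arm --pt "-4.22 -2.5 0 0 0 11.6 1" --pt "-4.22 -2.5 0 0 0 11.6 1" --pt "-4.22 -2.5 0 0 0 11.6 1" --pt "-4.22 -2.5 0 0 0 11.6 0.8" --pt "-4.22 -2.5 0 0 0 11.6 0.6" --pt "-4.22 -2.5 0 0 0 11.6 0.47" --pt "-4.22 -2.5 0 0 0 11.6 0.47" --pt "-4.22 -2.5 0 0 0 11.6 0.47" --pt "-4.22 -2.5 0 0 0 11.6 0.47" --pt "-4.22 -2.5 0 0 0 11.6 0.47"

```text
time_s: 1.1
eef_pos: [0.2997, 0.3452, 0.2311]
eef_rot: [-3.141, 0.0, 1.594]
contact_force: [0.1, 0.3, 0.5]
gripper_width: 0.0403
gripper_force: 0.0
```

>>> move_arm --pt "-3.8 3.1 0 0 0 11.6 0.47" --pt "-3.8 3.1 0 0 0 11.6 0.47" --pt "-3.8 3.1 0 0 0 11.6 0.47" --pt "-3.8 3.1 0 0 0 11.6 0.47" --pt "-3.8 3.1 0 0 0 11.6 0.47" --pt "-3.8 3.1 0 0 0 11.6 0.47" --pt "-3.8 3.1 0 0 0 11.6 0.47" --pt "-3.8 3.1 0 0 0 11.6 0.47" --pt "-3.8 3.1 0 0 0 11.6 0.47" --pt "-3.8 3.1 0 0 0 11.6 0.47"

```text
time_s: 2.1
eef_pos: [0.4321, 0.1824, 0.2312]
eef_rot: [-3.13, 0.0, 0.395]
contact_force: [0.2, 0.2, -0.5]
gripper_width: 0.0403
gripper_force: 0.0
```

```bash
python3 -c "
from h import *
st();print(row(pose('L',.08,.225)))"
```

```text
2.1 [0.4321 0.1824 0.2312] [-179.4    0.    22.7] [ 0.17  0.18 -0.47] 0.0403
[1.45, 4.34, 0.11, -0.09, 0.07, 11.83]
```

>>> move_arm --pt "1.45 4.34 0.1 0 0 11.8 0.47" --pt "1.45 4.34 0.1 0 0 11.8 0.47" --pt "1.45 4.34 0.1 0 0 11.8 0.47" --pt "1.45 4.34 0.1 0 0 11.8 0.47" --pt "1.45 4.34 0.1 0 0 11.8 0.47" --pt "1.45 4.34 0.1 0 0 11.8 0.47" --pt "1.45 4.34 0.1 0 0 11.8 0.47" --pt "1.45 4.34 0.1 0 0 11.8 0.47" --pt "1.45 4.34 0.1 0 0 11.8 0.47" --pt "1.45 4.34 0.1 0 0 11.8 0.47"

```text
time_s: 3.1
eef_pos: [0.5097, -0.0999, 0.2255]
eef_rot: [-2.927, 0.054, -0.317]
contact_force: [0.3, -0.3, 0.0]
gripper_width: 0.0403
gripper_force: 0.0
```

Run:
```python
from h import *
st();print(row(pose('L',.08,.225)),row(pose('L',.08,.122)))
im=optics.capture('wrist');cv2.imwrite('pics/w1.png',im);c=optics.calibration('wrist');print(c)
print(redblobs(im,100))
```

```text
3.1 [ 0.5097 -0.0999  0.2255] [-167.7    3.1  -18.2] [ 0.29 -0.31  0.03] 0.0403
[-0.11, -3.67, 0.82, -1.87, 1.04, 4.95] [0.03, -3.13, 3.33, -1.87, 1.04, 4.95]
{'fx': 309.70691628693146, 'fy': 309.70691628693146, 'cx': 322.9424326175718, 'cy': 197.27942882200932, 'xyz': array([ 0.56955794, -0.15393106,  0.36194313]), 'orientation': array([ 2.81823029,  0.21386016, -1.90351436])}
[([241, 18, 49, 35, 1111], [264.2, 35.3]), ([450, 155, 108, 41, 617], [504.0, 174.6]), ([158, 177, 49, 37, 967], [181.5, 194.7])]
```

View pics/w1.png

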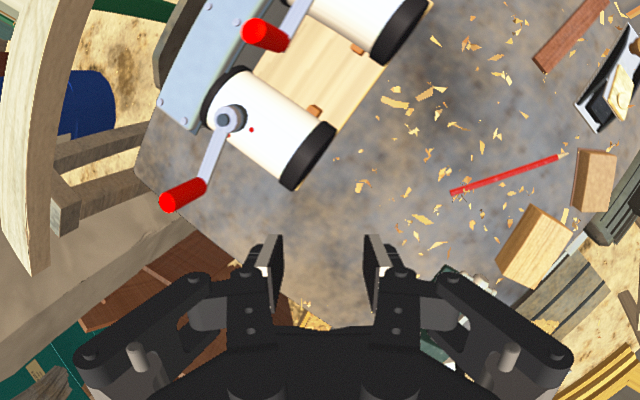

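The picture shows the left handle at (181,195), its spindle at (230,117), and the right handle at (264,35). The tool is tilted and off target, so I check the joints.

Run:
```python
from h import *
s=ctrl.sense();print(np.round(s['joint_pos'],3),np.round(s['dq'],3));st()
```

```text
[-0.323  0.266 -0.01   1.35   0.214  3.139] [ 0.042  0.006  0.018 -0.002 -0.005  0.001]
3.15 [ 0.5085 -0.1018  0.2256] [-167.7    3.1  -18.4] [-0.53 -0.85  0.28] 0.0404
```

Joint 6 is at its limit: yaw = q1 + π − q6. I use the half-turned grasp instead (yaw = lever direction), which makes tool −y the opening direction.

```bash
sed -i "s/Y0+np.degrees(th)-180\]/Y0+np.degrees(th)]/" h.py
python3 - <<'E'
from h import *
a=pose('L',.08,.235);b=list(a);b[3]=50;c=[.49,-.02,.235,50]
print(row(c));print(row(a,c))
E
```

```text
[-1.09, -1.79, 0.21, -2.1, -0.77, -11.41]
[2.24, 0.16, 0.0, 0.0, 0.0, -13.61]
```

>>> move_arm --pt "-1.09 -1.79 0.21 -2.1 -0.77 -11.41 0.47" --pt "-1.09 -1.79 0.21 -2.1 -0.77 -11.41 0.47" --pt "-1.09 -1.79 0.21 -2.1 -0.77 -11.41 0.47" --pt "-1.09 -1.79 0.21 -2.1 -0.77 -11.41 0.47" --pt "-1.09 -1.79 0.21 -2.1 -0.77 -11.41 0.47" --pt "-1.09 -1.79 0.21 -2.1 -0.77 -11.41 0.47" --pt "-1.09 -1.79 0.21 -2.1 -0.77 -11.41 0.47" --pt "-1.09 -1.79 0.21 -2.1 -0.77 -11.41 0.47" --pt "-1.09 -1.79 0.21 -2.1 -0.77 -11.41 0.47" --pt "-1.09 -1.79 0.21 -2.1 -0.77 -11.41 0.47"

```text
time_s: 4.15
eef_pos: [0.4913, -0.0173, 0.2352]
eef_rot: [-3.141, -0.001, 0.875]
contact_force: [0.1, 0.1, 0.7]
gripper_width: 0.04
gripper_force: 0.0
```

Run:
```python
from h import *
s=ctrl.sense();print(np.round(s['joint_pos'],3));st();print(row(pose('L',.08,.235)))
```

```text
[-3.600e-02  1.790e-01 -8.000e-02  1.311e+00  1.000e-03  2.231e+00]
4.15 [ 0.4913 -0.0173  0.2352] [-1.80e+02 -1.00e-01  5.01e+01] [0.1  0.06 0.73] 0.04
[2.17, 0.19, 0.01, 0.01, -0.01, -13.59]
```

>>> move_arm --pt "2.17 0.19 0 0 0 -13.6 0.47" --pt "2.17 0.19 0 0 0 -13.6 0.47" --pt "2.17 0.19 0 0 0 -13.6 0.47" --pt "2.17 0.19 0 0 0 -13.6 0.47" --pt "2.17 0.19 0 0 0 -13.6 0.47" --pt "2.17 0.19 0 0 0 -13.6 0.47" --pt "2.17 0.19 0 0 0 -13.6 0.47" --pt "2.17 0.19 0 0 0 -13.6 0.47" --pt "2.17 0.19 0 0 0 -13.6 0.47" --pt "2.17 0.19 0 0 0 -13.6 0.47"

```text
time_s: 5.15
eef_pos: [0.5529, 0.0439, 0.235]
eef_rot: [3.141, -0.001, 2.303]
contact_force: [-0.1, -0.4, -0.5]
gripper_width: 0.0403
gripper_force: 0.0
```

Run:
```python
from h import *
st();print(row(pose('L',.08,.124)))
im=optics.capture('wrist');cv2.imwrite('pics/w2.png',im)
```

```text
5.15 [0.5529 0.0439 0.235 ] [180.   -0.  131.9] [-0.07 -0.43 -0.48] 0.0403
[0.01, 0.0, 2.78, 0.01, -0.01, 0.04]
```

View pics/w2.png

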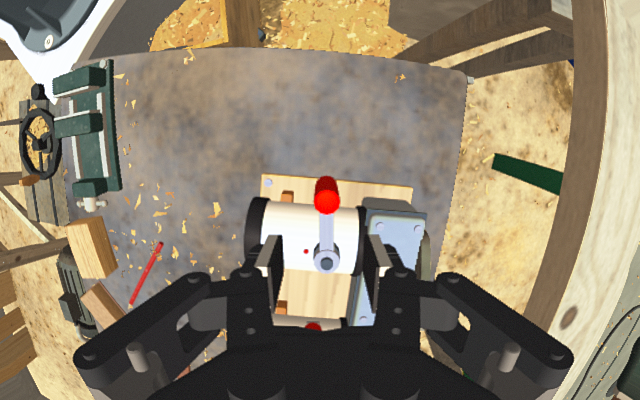

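The handle at (327,195) is centred between the fingers (266 to 380). I descend.

>>> move_arm --pt "0 0 0.8 0 0 0 0.47" --pt "0 0 1.4 0 0 0 0.47" --pt "0 0 1.9 0 0 0 0.47" --pt "0 0 2.3 0 0 0 0.47" --pt "0 0 2.6 0 0 0 0.47" --pt "0 0 2.75 0 0 0 0.47" --pt "0 0 2.75 0 0 0 0.47"

```text
time_s: 5.9
eef_pos: [0.5526, 0.0439, 0.1247]
eef_rot: [3.142, -0.001, 2.299]
contact_force: [-0.3, -0.6, 1.2]
gripper_width: 0.0402
gripper_force: 0.0
```

```bash
cat >> h.py <<'E'
def arc(side,ths,z=.125,back=0.):
    "rows from the present pose for finger lever angles ths (pushing finger touches when back=-contact gap)"
    st()
    for t in ths: print(t,row(pose(side,t,z,back)))
E
python3 - <<'E'
from h import *
arc('L',[.12,.16,.2,.24,.28,.32,.36,.4,.44,.48])
E
```

```text
5.9 [0.5526 0.0439 0.1247] [180.   -0.  131.7] [-0.31 -0.58  1.17] 0.0402
0.12 [0.01, -0.07, -0.01, 0.0, -0.01, -0.37]
0.16 [0.0, -0.14, -0.01, 0.0, -0.01, -0.76]
0.2 [-0.0, -0.21, -0.01, 0.0, -0.01, -1.14]
0.24 [-0.01, -0.29, -0.01, 0.0, -0.01, -1.52]
0.28 [-0.03, -0.36, -0.01, 0.0, -0.01, -1.9]
0.32 [-0.04, -0.44, -0.01, 0.0, -0.01, -2.28]
0.36 [-0.06, -0.51, -0.01, 0.0, -0.01, -2.67]
0.4 [-0.08, -0.58, -0.01, 0.0, -0.01, -3.05]
0.44 [-0.11, -0.65, -0.01, 0.0, -0.01, -3.43]
0.48 [-0.14, -0.72, -0.01, 0.0, -0.01, -3.81]
```

>>> move_arm --pt "0 -0.07 0 0 0 -0.4 0.47" --pt "0 -0.14 0 0 0 -0.8 0.47" --pt "0 -0.18 0 0 0 -1 0.47" --pt "0 -0.22 0 0 0 -1.2 0.47" --pt "-0.01 -0.26 0 0 0 -1.4 0.47" --pt "-0.01 -0.29 0 0 0 -1.5 0.47" --pt "-0.02 -0.32 0 0 0 -1.7 0.47" --pt "-0.03 -0.36 0 0 0 -1.9 0.47" --pt "-0.03 -0.4 0 0 0 -2.1 0.47" --pt "-0.04 -0.44 0 0 0 -2.3 0.47"

```text
time_s: 6.9
eef_pos: [0.5407, 0.031, 0.1251]
eef_rot: [3.141, 0.0, 2.543]
contact_force: [1.4, 0.2, 0.1]
gripper_width: 0.0403
gripper_force: 0.6
```

Run:
```python
from h import *
arc('L',[.36,.4,.44,.48,.5])
```

```text
6.9 [0.5407 0.031  0.1251] [180.    0.  145.7] [1.4  0.2  0.07] 0.0403
0.36 [-0.0, -0.07, 0.0, 0.01, 0.0, -0.34]
0.4 [-0.0, -0.15, 0.0, 0.01, 0.0, -0.72]
0.44 [-0.01, -0.22, 0.0, 0.01, 0.0, -1.1]
0.48 [-0.02, -0.3, 0.0, 0.01, 0.0, -1.48]
0.5 [-0.03, -0.33, 0.0, 0.01, 0.0, -1.67]
```

>>> move_arm --pt "0 -0.05 0 0 0 -0.25 0.47" --pt "0 -0.1 0 0 0 -0.5 0.47" --pt "0 -0.15 0 0 0 -0.7 0.47" --pt "-0.01 -0.2 0 0 0 -1 0.47" --pt "-0.02 -0.25 0 0 0 -1.25 0.47" --pt "-0.02 -0.3 0 0 0 -1.5 0.47"

```text
time_s: 7.5
eef_pos: [0.5346, 0.0206, 0.1251]
eef_rot: [3.141, 0.0, 2.7]
contact_force: [1.8, 0.4, -0.0]
gripper_width: 0.0404
gripper_force: 0.6
```

>>> move_arm --pt "0 -0.03 0 0 0 -0.15 0.47" --pt "0 -0.06 0 0 0 -0.3 0.47"

```text
time_s: 7.7
eef_pos: [0.5336, 0.0185, 0.1251]
eef_rot: [3.141, 0.0, 2.731]
contact_force: [0.9, 0.9, 0.1]
gripper_width: 0.0403
gripper_force: 0.6
```

>>> move_arm --pt "0 -0.03 0 0 0 -0.15 0.47" --pt "0 -0.06 0 0 0 -0.3 0.47"

```text
time_s: 7.9
eef_pos: [0.5326, 0.0163, 0.1252]
eef_rot: [3.141, 0.0, 2.763]
contact_force: [1.6, 1.8, 0.5]
gripper_width: 0.0403
gripper_force: 0.6
```

Run:
```python
from h import *
arc('L',[.56,.6,.64,.68])
im=optics.capture('wrist');cv2.imwrite('pics/w3.png',im)
```

```text
7.9 [0.5326 0.0163 0.1252] [180.    0.  158.3] [1.62 1.83 0.53] 0.0403
0.56 [-0.0, -0.03, 0.0, 0.01, 0.0, -0.15]
0.6 [-0.01, -0.1, 0.0, 0.01, 0.0, -0.53]
0.64 [-0.01, -0.18, 0.0, 0.01, 0.0, -0.91]
0.68 [-0.02, -0.25, 0.0, 0.01, 0.0, -1.3]
```

>>> move_arm --pt "0 -0.03 0 0 0 -0.13 0.47" --pt "0 -0.05 0 0 0 -0.26 0.47" --pt "0 -0.08 0 0 0 -0.4 0.47"

```text
time_s: 8.25
eef_pos: [0.5315, 0.0134, 0.1252]
eef_rot: [3.141, 0.0, 2.804]
contact_force: [1.7, 1.7, -0.4]
gripper_width: 0.0399
gripper_force: 0.6
```

>>> move_arm --pt "0 -0.03 0 0 0 -0.13 0.47" --pt "0 -0.05 0 0 0 -0.26 0.47" --pt "0 -0.08 0 0 0 -0.4 0.47"

```text
time_s: 8.55
eef_pos: [0.5304, 0.0103, 0.1251]
eef_rot: [3.141, 0.0, 2.846]
contact_force: [1.6, 1.4, -0.4]
gripper_width: 0.0404
gripper_force: 0.6
```

>>> move_arm --pt "0 -0.03 0 0 0 -0.13 0.47" --pt "0 -0.05 0 0 0 -0.26 0.47" --pt "0 -0.08 0 0 0 -0.4 0.47"

```text
time_s: 8.85
eef_pos: [0.5294, 0.0073, 0.1251]
eef_rot: [3.141, 0.0, 2.888]
contact_force: [1.2, 1.2, 1.0]
gripper_width: 0.0401
gripper_force: 0.6
```

>>> move_arm --pt "0 -0.03 0 0 0 -0.13 0.47" --pt "0 -0.05 0 0 0 -0.26 0.47" --pt "0 -0.08 0 0 0 -0.4 0.47"

```text
time_s: 9.15
eef_pos: [0.5286, 0.0042, 0.1251]
eef_rot: [3.141, 0.0, 2.93]
contact_force: [0.6, 1.0, 0.1]
gripper_width: 0.0402
gripper_force: 0.6
```

>>> move_arm --pt "0 -0.03 0 0 0 -0.13 0.47" --pt "0 -0.05 0 0 0 -0.26 0.47" --pt "0 -0.08 0 0 0 -0.4 0.47"

```text
time_s: 9.45
eef_pos: [0.528, 0.001, 0.1251]
eef_rot: [3.141, 0.0, 2.972]
contact_force: [1.5, 1.1, 0.3]
gripper_width: 0.0404
gripper_force: 0.6
```

>>> move_arm --pt "0 -0.03 0 0 0 -0.13 0.47" --pt "0 -0.05 0 0 0 -0.26 0.47" --pt "0 -0.08 0 0 0 -0.4 0.47"

```text
time_s: 9.75
eef_pos: [0.5274, -0.0021, 0.1251]
eef_rot: [3.141, 0.001, 3.014]
contact_force: [1.4, 1.1, 0.1]
gripper_width: 0.0401
gripper_force: 0.6
```

>>> move_arm --pt "0 -0.03 0 0 0 -0.13 0.47" --pt "0 -0.05 0 0 0 -0.26 0.47" --pt "0 -0.08 0 0 0 -0.4 0.47"

```text
time_s: 10.05
eef_pos: [0.527, -0.0053, 0.1251]
eef_rot: [3.141, 0.0, 3.056]
contact_force: [1.3, 1.4, 0.6]
gripper_width: 0.0402
gripper_force: 0.6
```

>>> move_arm --pt "0 -0.03 0 0 0 -0.13 0.47" --pt "0 -0.05 0 0 0 -0.26 0.47" --pt "0 -0.08 0 0 0 -0.4 0.47"

```text
time_s: 10.35
eef_pos: [0.5268, -0.0085, 0.1251]
eef_rot: [3.141, 0.001, 3.098]
contact_force: [0.4, 0.1, 0.2]
gripper_width: 0.0403
gripper_force: 0.6
```

```bash
cat >> h.py <<'E'
def levers(tag):
    im=optics.capture('scene');cv2.imwrite(f'pics/s{tag}.png',im);c=optics.calibration('scene')
    for s,ce in redblobs(im,40)[:3]:
        p=onz(c,*ce,.139)
        for k in 'LR':
            d=p[:2]-H[k]
            if np.linalg.norm(d)<.1: print(k,s,p.round(4),'r',np.linalg.norm(d).round(4),'th',round(np.arctan2(d[1],d[0])%(2*np.pi)-np.radians(Y0),3))
E
python3 - <<'E'
from h import *
levers('a')
arc('L',[.85,.9,.95,1,1.05,1.1,1.15,1.2,1.25,1.3])
E
```

```text
L [310, 143, 8, 26, 170] [ 0.6506 -0.0789  0.139 ] r 0.0828 th 3.114
R [310, 143, 8, 26, 170] [ 0.6506 -0.0789  0.139 ] r 0.0761 th 0.033
L [243, 151, 10, 26, 195] [ 0.5257 -0.0014  0.139 ] r 0.0774 th 0.792
10.4 [ 0.5267 -0.0086  0.1251] [180.    0.  177.5] [0.94 0.94 0.19] 0.0399
0.85 [-0.02, 0.07, 0.0, 0.0, 0.0, 0.29]
0.9 [-0.02, -0.03, 0.0, 0.0, 0.0, -0.19]
0.95 [-0.03, -0.12, 0.0, 0.0, 0.0, -0.67]
1 [-0.03, -0.21, 0.0, 0.0, 0.01, -1.14]
1.05 [-0.05, -0.31, 0.0, 0.0, 0.01, -1.62]
1.1 [-0.07, -0.4, 0.0, 0.0, 0.01, -2.1]
1.15 [-0.09, -0.49, 0.0, 0.0, 0.01, -2.58]
1.2 [-0.12, -0.58, 0.0, 0.0, 0.01, -3.05]
1.25 [-0.15, -0.67, 0.0, 0.0, 0.01, -3.53]
1.3 [-0.18, -0.75, 0.0, 0.0, 0.01, -4.01]
```

View pics/sa.png

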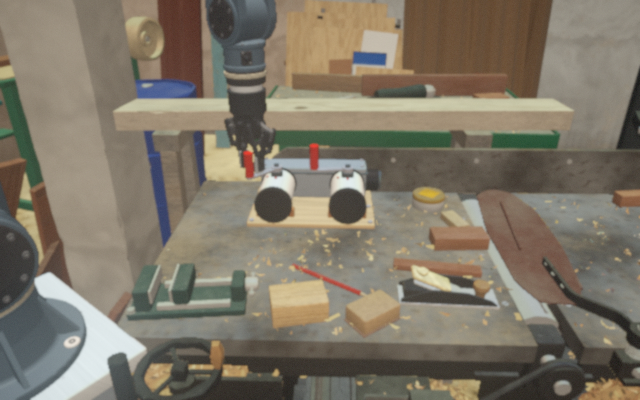

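The left lever stands at about 0.78 rad, and only about 1.5 N was felt all the way, so the left gate is the free one. I continue opening it.

>>> move_arm --pt "0 -0.08 0 0 0 -0.4 0.47" --pt "-0.01 -0.16 0 0 0 -0.8 0.47" --pt "-0.02 -0.24 0 0 0 -1.2 0.47" --pt "-0.04 -0.32 0 0 0 -1.6 0.47" --pt "-0.06 -0.4 0 0 0 -2.1 0.47" --pt "-0.08 -0.49 0 0 0 -2.6 0.47" --pt "-0.11 -0.58 0 0 0 -3.1 0.47" --pt "-0.14 -0.67 0 0 0 -3.5 0.47" --pt "-0.17 -0.75 0 0 0 -4 0.47"

```text
time_s: 11.3
eef_pos: [0.532, -0.0388, 0.1251]
eef_rot: [3.141, 0.0, -2.766]
contact_force: [1.0, 0.8, 0.2]
gripper_width: 0.04
gripper_force: 0.6
```

Run:
```python
from h import *
levers('b')
arc('L',[1.35,1.4,1.45,1.5,1.55,1.6,1.65])
```

```text
L [310, 144, 8, 25, 170] [ 0.65   -0.0791  0.139 ] r 0.0826 th 3.107
R [310, 144, 8, 25, 170] [ 0.65   -0.0791  0.139 ] r 0.0763 th 0.041
L [254, 155, 10, 25, 190] [ 0.5274 -0.0322  0.139 ] r 0.0779 th 1.193
11.35 [ 0.5322 -0.0392  0.1251] [ 180.     0.  -158.3] [0.25 0.23 0.  ] 0.0403
1.35 [-0.02, -0.1, 0.0, 0.0, 0.0, -0.46]
1.4 [-0.02, -0.19, 0.0, 0.0, 0.0, -0.93]
1.45 [-0.03, -0.28, 0.0, 0.0, 0.0, -1.41]
1.5 [-0.05, -0.38, 0.0, 0.0, 0.0, -1.89]
1.55 [-0.07, -0.47, 0.0, 0.0, 0.0, -2.37]
1.6 [-0.1, -0.56, 0.0, 0.0, 0.0, -2.84]
1.65 [-0.13, -0.65, 0.0, 0.0, 0.0, -3.32]
```

>>> move_arm --pt "-0.01 -0.1 0 0 0 -0.46 0.47" --pt "-0.02 -0.19 0 0 0 -0.93 0.47" --pt "-0.03 -0.28 0 0 0 -1.4 0.47" --pt "-0.05 -0.38 0 0 0 -1.9 0.47" --pt "-0.07 -0.46 0 0 0 -2.4 0.47" --pt "-0.1 -0.53 0 0 0 -2.8 0.47" --pt "-0.11 -0.58 0 0 0 -3 0.47"

```text
time_s: 12.05
eef_pos: [0.5445, -0.0587, 0.125]
eef_rot: [3.141, 0.0, -2.453]
contact_force: [-0.1, 1.2, 0.5]
gripper_width: 0.0399
gripper_force: 0.6
```

Run:
```python
from h import *
levers('c')
arc('L',[1.6,1.62,1.64,1.66,1.68])
```

```text
L [310, 143, 8, 26, 172] [ 0.6505 -0.0787  0.139 ] r 0.0825 th 3.114
R [310, 143, 8, 26, 172] [ 0.6505 -0.0787  0.139 ] r 0.0763 th 0.033
L [265, 156, 9, 25, 180] [ 0.5371 -0.0532  0.139 ] r 0.0776 th 1.491
12.1 [ 0.5447 -0.0589  0.125 ] [ 180.     0.  -140.5] [-2.63  0.15  0.44] 0.0401
1.6 [0.0, 0.02, -0.0, 0.0, 0.0, 0.12]
1.62 [0.0, -0.02, -0.0, 0.0, 0.0, -0.07]
1.64 [0.0, -0.06, -0.0, 0.0, 0.0, -0.26]
1.66 [0.0, -0.09, -0.0, 0.0, 0.0, -0.46]
1.68 [0.0, -0.13, -0.0, 0.0, 0.0, -0.65]
```

>>> move_arm --pt "0 -0.03 0 0 0 -0.1 0.47" --pt "0 -0.05 0 0 0 -0.2 0.47" --pt "0 0.08 0 0 0 0 0.47" --pt "0 0.2 0 0 0 0 0.47" --pt "0 0.22 0 0 0 0 0.47" --pt "0 0.22 -0.7 0 0 0 0.47" --pt "0 0.22 -1.5 0 0 0 0.47" --pt "0 0.22 -2.2 0 0 0 0.47" --pt "0 0.22 -2.6 0 0 0 0.47"

```text
time_s: 13.0
eef_pos: [0.5398, -0.0519, 0.2316]
eef_rot: [-3.139, 0.003, -2.454]
contact_force: [-0.4, -1.1, -0.2]
gripper_width: 0.0404
gripper_force: 0.0
```

Run:
```python
from h import *
levers('d');st()
print(row(pose('R',.08,.23)))
```

```text
L [310, 143, 8, 26, 171] [ 0.6505 -0.0787  0.139 ] r 0.0825 th 3.114
R [310, 143, 8, 26, 171] [ 0.6505 -0.0787  0.139 ] r 0.0763 th 0.033
L [267, 156, 8, 25, 166] [ 0.5381 -0.0562  0.139 ] r 0.0784 th 1.531
13.05 [ 0.5405 -0.0519  0.2334] [-179.8    0.3 -140.6] [ 0.51 -0.43  1.57] 0.0402
[-1.61, -2.3, 0.1, 0.0, 0.06, 14.62]
```

>>> move_arm --pt "-1.61 -2.3 0.1 0 0 14.7 0.47" --pt "-1.61 -2.3 0.1 0 0 14.7 0.47" --pt "-1.61 -2.3 0.1 0 0 14.7 0.47" --pt "-1.61 -2.3 0.1 0 0 14.7 0.47" --pt "-1.61 -2.3 0.1 0 0 14.7 0.47" --pt "-1.61 -2.3 0.1 0 0 14.7 0.47" --pt "-1.61 -2.3 0.1 0 0 14.7 0.47" --pt "-1.61 -2.3 0.1 0 0 14.7 0.47" --pt "-1.61 -2.3 0.1 0 0 14.7 0.47" --pt "-1.61 -2.3 0.1 0 0 14.7 0.47"

```text
time_s: 14.05
eef_pos: [0.6472, -0.082, 0.2245]
eef_rot: [3.141, -0.0, 2.323]
contact_force: [-0.0, -0.1, -0.0]
gripper_width: 0.0399
gripper_force: 0.0
```

Run:
```python
from h import *
st();print(row(pose('R',.07,.23)),row(pose('R',.07,.125)))
```

```text
14.05 [ 0.6472 -0.082   0.2245] [180.   -0.  133.1] [-0.03 -0.11 -0.05] 0.0399
[-0.03, 0.05, -0.14, 0.0, -0.0, 0.33] [-0.03, 0.04, 2.49, 0.0, -0.0, 0.33]
```

>>> move_arm --pt "-0.02 0.04 0.5 0 0 0.3 0.47" --pt "-0.02 0.04 1.1 0 0 0.3 0.47" --pt "-0.02 0.04 1.6 0 0 0.3 0.47" --pt "-0.02 0.04 2.1 0 0 0.3 0.47" --pt "-0.02 0.04 2.4 0 0 0.3 0.47" --pt "-0.02 0.04 2.48 0 0 0.3 0.47" --pt "-0.02 0.04 2.48 0 0 0.3 0.47"

```text
time_s: 14.75
eef_pos: [0.649, -0.0815, 0.1258]
eef_rot: [3.141, -0.0, 2.298]
contact_force: [0.7, -0.0, 0.3]
gripper_width: 0.0404
gripper_force: 0.0
```

Run:
```python
from h import *
levers('e');arc('R',[.12,.16,.2,.24,.28,.32,.36,.4])
```

```text
L [267, 156, 8, 25, 160] [ 0.5384 -0.0557  0.139 ] r 0.0779 th 1.527
14.8 [ 0.6494 -0.0816  0.1265] [179.9   0.  131.7] [1.3  0.36 0.59] 0.0402
0.12 [0.0, -0.1, 0.04, 0.01, 0.01, -0.38]
0.16 [-0.0, -0.17, 0.04, 0.01, 0.01, -0.77]
0.2 [-0.01, -0.25, 0.04, 0.01, 0.01, -1.15]
0.24 [-0.02, -0.32, 0.04, 0.01, 0.01, -1.53]
0.28 [-0.03, -0.39, 0.04, 0.01, 0.01, -1.91]
0.32 [-0.05, -0.47, 0.04, 0.01, 0.01, -2.29]
0.36 [-0.07, -0.54, 0.04, 0.01, 0.01, -2.68]
0.4 [-0.09, -0.61, 0.04, 0.01, 0.01, -3.06]
```

>>> move_arm --pt "0 -0.06 0 0 0 -0.2 0.47" --pt "0 -0.12 0 0 0 -0.5 0.47" --pt "0 -0.18 0 0 0 -0.8 0.47" --pt "0 -0.23 0 0 0 -1.1 0.47" --pt "-0.01 -0.28 0 0 0 -1.3 0.47" --pt "-0.02 -0.33 0 0 0 -1.6 0.47" --pt "-0.03 -0.38 0 0 0 -1.9 0.47" --pt "-0.04 -0.43 0 0 0 -2.1 0.47" --pt "-0.05 -0.48 0 0 0 -2.4 0.47" --pt "-0.07 -0.54 0 0 0 -2.7 0.47"

```text
time_s: 15.8
eef_pos: [0.6351, -0.098, 0.1265]
eef_rot: [3.14, 0.001, 2.583]
contact_force: [0.8, 1.3, 1.3]
gripper_width: 0.0402
gripper_force: 0.8
```

Run:
```python
from h import *
levers('f');arc('R',[.4,.44,.48,.52])
```

```text
L [310, 145, 7, 26, 88] [ 0.6393 -0.0853  0.139 ] r 0.0824 th 2.957
R [310, 145, 7, 26, 88] [ 0.6393 -0.0853  0.139 ] r 0.0793 th 0.195
L [267, 156, 8, 25, 160] [ 0.5388 -0.0553  0.139 ] r 0.0773 th 1.526
15.85 [ 0.6348 -0.0983  0.1265] [1.799e+02 1.000e-01 1.481e+02] [0.88 0.66 0.66] 0.0403
0.4 [-0.0, -0.06, 0.04, 0.01, 0.01, -0.33]
0.44 [-0.01, -0.14, 0.04, 0.01, 0.01, -0.71]
0.48 [-0.01, -0.21, 0.04, 0.01, 0.01, -1.09]
0.52 [-0.02, -0.29, 0.04, 0.01, 0.01, -1.47]
```

>>> move_arm --pt "0 -0.05 0 0 0 -0.25 0.47" --pt "0 -0.1 0 0 0 -0.5 0.47" --pt "-0.01 -0.15 0 0 0 -0.75 0.47" --pt "-0.01 -0.19 0 0 0 -1 0.47" --pt "-0.01 -0.22 0 0 0 -1.15 0.47"

```text
time_s: 16.35
eef_pos: [0.6305, -0.1059, 0.1259]
eef_rot: [3.141, 0.001, 2.703]
contact_force: [1.7, 0.1, -0.1]
gripper_width: 0.0399
gripper_force: 0.9
```

>>> move_arm --pt "0 -0.03 0 0 0 -0.13 0.47" --pt "0 -0.05 0 0 0 -0.26 0.47" --pt "0 -0.08 0 0 0 -0.4 0.47"

```text
time_s: 16.65
eef_pos: [0.6291, -0.1086, 0.1259]
eef_rot: [3.141, 0.0, 2.744]
contact_force: [0.7, 0.3, 0.7]
gripper_width: 0.0402
gripper_force: 0.8
```

>>> move_arm --pt "0 -0.03 0 0 0 -0.13 0.47" --pt "0 -0.05 0 0 0 -0.26 0.47" --pt "0 -0.08 0 0 0 -0.4 0.47"

```text
time_s: 16.95
eef_pos: [0.6278, -0.1115, 0.1259]
eef_rot: [3.141, 0.0, 2.786]
contact_force: [1.8, 0.9, -0.1]
gripper_width: 0.0402
gripper_force: 0.8
```

>>> move_arm --pt "0 -0.03 0 0 0 -0.13 0.47" --pt "0 -0.05 0 0 0 -0.26 0.47" --pt "0 -0.08 0 0 0 -0.4 0.47"

```text
time_s: 17.25
eef_pos: [0.6267, -0.1145, 0.1259]
eef_rot: [3.141, 0.0, 2.828]
contact_force: [2.0, 0.9, -0.4]
gripper_width: 0.0401
gripper_force: 0.9
```

>>> move_arm --pt "0 -0.03 0 0 0 -0.13 0.47" --pt "0 -0.05 0 0 0 -0.26 0.47" --pt "0 -0.08 0 0 0 -0.4 0.47"

```text
time_s: 17.55
eef_pos: [0.6257, -0.1176, 0.1259]
eef_rot: [3.141, 0.0, 2.87]
contact_force: [2.7, 3.0, -0.2]
gripper_width: 0.0403
gripper_force: 1.0
```

>>> move_arm --pt "0 -0.02 0 0 0 -0.1 0.47" --pt "0 -0.04 0 0 0 -0.2 0.47"

```text
time_s: 17.75
eef_pos: [0.6254, -0.1189, 0.1259]
eef_rot: [3.14, 0.001, 2.891]
contact_force: [3.3, 3.7, -0.5]
gripper_width: 0.0403
gripper_force: 1.8
```

>>> move_arm --pt "0 -0.02 0 0 0 -0.1 0.47" --pt "0 -0.04 0 0 0 -0.2 0.47"

```text
time_s: 17.95
eef_pos: [0.6252, -0.1204, 0.1259]
eef_rot: [3.14, 0.001, 2.912]
contact_force: [3.5, 4.6, -1.1]
gripper_width: 0.0399
gripper_force: 2.5
```

Resistance climbs steadily from about 0.5 rad, so the right gate binds. I push it back shut with the other finger.

Run:
```python
from h import *
levers('g');arc('R',[.55,.5,.45,.4,.35,.3,.25,.2,.15,.1])
```

```text
R [314, 149, 10, 26, 197] [ 0.6284 -0.1105  0.139 ] r 0.0753 th 0.55
L [267, 156, 8, 25, 161] [ 0.5384 -0.0557  0.139 ] r 0.0779 th 1.527
18.0 [ 0.6251 -0.1204  0.1259] [179.9   0.  166.9] [ 4.42  3.32 -0.57] 0.0404
0.55 [-0.03, 0.26, 0.02, 0.01, 0.01, 1.38]
0.5 [-0.05, 0.35, 0.02, 0.01, 0.01, 1.85]
0.45 [-0.07, 0.44, 0.02, 0.01, 0.01, 2.33]
0.4 [-0.09, 0.53, 0.02, 0.01, 0.01, 2.81]
0.35 [-0.12, 0.62, 0.02, 0.01, 0.01, 3.29]
0.3 [-0.15, 0.71, 0.02, 0.01, 0.0, 3.76]
0.25 [-0.19, 0.79, 0.02, 0.01, 0.0, 4.24]
0.2 [-0.23, 0.88, 0.02, 0.01, 0.0, 4.72]
0.15 [-0.28, 0.96, 0.02, 0.01, 0.0, 5.2]
0.1 [-0.33, 1.04, 0.02, 0.01, 0.0, 5.67]
```

>>> move_arm --pt "-0.01 0.12 0 0 0 0.6 0.47" --pt "-0.03 0.24 0 0 0 1.3 0.47" --pt "-0.05 0.35 0 0 0 1.9 0.47" --pt "-0.07 0.44 0 0 0 2.3 0.47" --pt "-0.09 0.53 0 0 0 2.8 0.47" --pt "-0.12 0.62 0 0 0 3.3 0.47" --pt "-0.15 0.71 0 0 0 3.8 0.47" --pt "-0.19 0.79 0 0 0 4.2 0.47" --pt "-0.23 0.88 0 0 0 4.7 0.47" --pt "-0.28 0.96 0 0 0 5.2 0.47"

```text
time_s: 19.0
eef_pos: [0.6435, -0.0864, 0.1257]
eef_rot: [-3.14, -0.001, 2.364]
contact_force: [-2.0, -0.7, -0.0]
gripper_width: 0.04
gripper_force: 0.9
```

Run:
```python
from h import *
levers('h');arc('R',[.1,.06,.02,-.02,-.06,-.08,-.1,-.12,-.14])
```

```text
L [267, 156, 8, 25, 160] [ 0.5388 -0.0553  0.139 ] r 0.0773 th 1.526
19.05 [ 0.644  -0.0859  0.1257] [-179.9   -0.   135.3] [-0.69 -0.53  0.11] 0.04
0.1 [-0.01, 0.11, 0.02, -0.01, -0.01, 0.41]
0.06 [-0.02, 0.19, 0.02, -0.01, -0.01, 0.79]
0.02 [-0.02, 0.26, 0.02, -0.01, -0.0, 1.17]
-0.02 [-0.03, 0.34, 0.02, -0.01, -0.0, 1.56]
-0.06 [-0.05, 0.41, 0.02, -0.01, -0.0, 1.94]
-0.08 [-0.06, 0.45, 0.02, -0.01, -0.0, 2.13]
-0.1 [-0.06, 0.48, 0.02, -0.01, -0.0, 2.32]
-0.12 [-0.07, 0.52, 0.02, -0.01, -0.0, 2.51]
-0.14 [-0.08, 0.56, 0.02, -0.01, -0.0, 2.7]
```

>>> move_arm --pt "0 0.06 0 0 0 0.2 0.47" --pt "-0.01 0.12 0 0 0 0.5 0.47" --pt "-0.02 0.18 0 0 0 0.8 0.47" --pt "-0.02 0.24 0 0 0 1.1 0.47" --pt "-0.03 0.3 0 0 0 1.4 0.47" --pt "-0.03 0.34 0 0 0 1.6 0.47"

```text
time_s: 19.65
eef_pos: [0.6546, -0.0772, 0.1258]
eef_rot: [-3.141, -0.0, 2.198]
contact_force: [-1.2, -1.0, -0.2]
gripper_width: 0.0404
gripper_force: 0.7
```

>>> move_arm --pt "0 0.03 0 0 0 0.1 0.47" --pt "-0.01 0.06 0 0 0 0.3 0.47"

```text
time_s: 19.85
eef_pos: [0.6568, -0.0759, 0.1258]
eef_rot: [3.141, -0.0, 2.167]
contact_force: [-2.0, 0.0, -1.0]
gripper_width: 0.0399
gripper_force: 0.9
```

Run:
```python
from h import *
levers('i');arc('R',[-.06,-.08,-.1,-.12,-.14])
```

```text
L [267, 156, 8, 25, 159] [ 0.5388 -0.0553  0.139 ] r 0.0773 th 1.526
19.9 [ 0.6571 -0.0758  0.1259] [180.  -0. 124.] [-1.44 -0.29 -0.87] 0.0402
-0.06 [0.01, -0.0, 0.02, 0.0, -0.0, 0.06]
-0.08 [0.01, 0.04, 0.02, 0.0, -0.0, 0.25]
-0.1 [0.01, 0.07, 0.02, 0.0, -0.0, 0.45]
-0.12 [0.0, 0.11, 0.02, 0.0, -0.0, 0.64]
-0.14 [0.0, 0.15, 0.02, 0.0, -0.0, 0.83]
```

>>> move_arm --pt "0 0.02 0 0 0 0.1 0.47" --pt "0 0.04 0 0 0 0.25 0.47"

```text
time_s: 20.1
eef_pos: [0.6585, -0.075, 0.1259]
eef_rot: [3.141, -0.0, 2.14]
contact_force: [-1.5, -1.1, -1.1]
gripper_width: 0.0404
gripper_force: 0.7
```

>>> move_arm --pt "0 0.02 0 0 0 0.1 0.47" --pt "0 0.04 0 0 0 0.2 0.47"

```text
time_s: 20.3
eef_pos: [0.6599, -0.0741, 0.126]
eef_rot: [3.141, -0.0, 2.119]
contact_force: [-1.0, 0.1, 0.1]
gripper_width: 0.0399
gripper_force: 0.8
```

>>> move_arm --pt "0 0.02 0 0 0 0.1 0.47" --pt "0 0.03 0 0 0 0.1 0.47"

```text
time_s: 20.5
eef_pos: [0.6609, -0.0734, 0.126]
eef_rot: [3.141, -0.0, 2.109]
contact_force: [-1.8, 0.4, 0.4]
gripper_width: 0.0402
gripper_force: 0.8
```

Now I back off to the centre and rise, then check.

>>> move_arm --pt "0 -0.1 0 0 0 0 0.47" --pt "0 -0.22 0 0 0 0 0.47" --pt "0 -0.23 0 0 0 0 0.47" --pt "0 -0.23 -0.7 0 0 0 0.47" --pt "0 -0.23 -1.5 0 0 0 0.47" --pt "0 -0.23 -2.3 0 0 0 0.47" --pt "0 -0.23 -3.2 0 0 0 0.47" --pt "0 -0.23 -3.6 0 0 0 0.47" --pt "0 -0.23 -3.6 0 0 0 0.47"

```text
time_s: 21.4
eef_pos: [0.6539, -0.0785, 0.273]
eef_rot: [3.137, 0.003, 2.109]
contact_force: [-0.5, 0.5, 0.1]
gripper_width: 0.0401
gripper_force: 0.0
```

Run:
```python
from h import *
levers('j');st()
im=optics.capture('side');c=optics.calibration('side')
for s,ce in redblobs(im,40):
    p=onz(c,*ce,.139)
    for k in 'LR':
        d=p[:2]-H[k]
        if np.linalg.norm(d)<.1: print(k,s,p.round(4),np.linalg.norm(d).round(4),round(np.arctan2(d[1],d[0])%(2*np.pi)-np.radians(Y0),3))
im=optics.capture('wrist')
cv2.imwrite('pics/wj.png',im)
```

```text
L [310, 143, 8, 25, 167] [ 0.654  -0.0761  0.139 ] r 0.0826 th 3.167
R [310, 143, 8, 25, 167] [ 0.654  -0.0761  0.139 ] r 0.0763 th -0.024
L [267, 156, 8, 25, 160] [ 0.5388 -0.0553  0.139 ] r 0.0773 th 1.526
21.45 [ 0.6534 -0.0785  0.2709] [1.798e+02 1.000e-01 1.209e+02] [-0.22 -0.28 -0.53] 0.0402
L [330, 155, 6, 21, 118] [ 0.541  -0.0574  0.139 ] 0.0767 1.564
L [369, 158, 8, 21, 129] [ 0.6504 -0.0779  0.139 ] 0.0819 3.119
R [369, 158, 8, 21, 129] [ 0.6504 -0.0779  0.139 ] 0.077 0.027
```

View pics/wj.png

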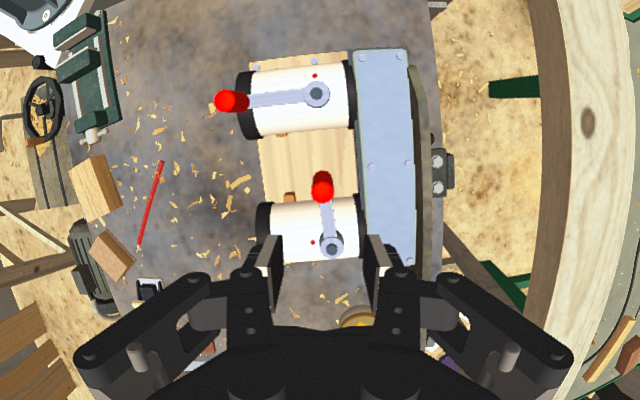

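The wrist view shows the left lever along its duct (handle at 228,101) and the right lever across its duct (handle at 321,187). Both cameras put the right lever near 0 and the left near 1.53 to 1.56.

```bash
python3 -c "
from workcell import workorder
print(workorder.close_job())"
```

```text
the job is handed in; nothing more can be done
None
```

The job is handed in, with no verdict returned: the left gate swung freely and stands open (about 1.53 rad by the cameras), and the right gate bound at about 0.5 rad and is back shut (about 0 rad), with readings never above about 6 N.

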